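# Fit the conduit reamer in the bench deburring stand

## Task

Take the reamer with the orange collar out of the rack and set its shank into the collet of the deburring stand, turning it until its square end drops fully home in the hidden drive socket. Then turn the nut clockwise (seen from above) by its bars until the jaws grip the shank firmly, let go and leave everything else in its place.

Things in the scene. Friction and masses are not known exactly. Their poses are not given: they have to be found in the camera images.
- reamer_mid (a point): Centre of the round orange collar (34 mm across, 30 mm tall) of the reamer to be fitted, the place to grasp. It is 99 mm above the reamer's foot; the fluted steel cone on top ends 39 mm above it. z along the reamer, towards the cone; x and y square to the flats of its square end.
- reamer: The same reamer, 138 mm long, about 0.25 kg; origin at the centre of its foot, z up along it. From the foot: a square drive end 11 mm across flats, 16 mm long; a round steel shank 16 mm in diameter up to 84 mm; the collar, 84 to 114 mm; the cone.
- rack: Wooden block 215 x 70 x 50 mm, fixed; origin under its centre. Three holes 18.5 mm wide and 40 mm deep in a row along its x axis at -72, 0 and +72 mm; the three cutters stand in them, shank down, in any order, feet 10 mm above the bench.
- stand: Grey bench deburring stand, fixed; origin at bench level on the vertical collet axis. Round foot 112 mm across, 14 mm high, column 64 mm across. The bore, heights above the bench: three jaws at 76 to 94 mm, a lead-in cone about 30 mm wide, a round guide bore 17.4 mm wide at 46 to 64 mm, below it the square drive socket.
- collet_mouth (a point): Centre of the collet's mouth, on the collet axis, level with the top of the nut, 100 mm above the bench. The open mouth is at least 22 mm wide between the jaws.
- home (a point): Where the centre of the reamer's collar is when fully home, 129 mm above the bench on the collet axis. The drive socket (13.6 mm square, 30 to 46 mm high, fixed) has a hidden angle that differs each time: unless the reamer's square is in line (within about 0.15 rad, any of 4 quarter turns) it stops on the socket, 16 mm too high (145 mm); in line it drops to the floor.
- nut (a joint): Angle (rad) of the knurled steel nut on the stand (72 mm across, 72 to 100 mm high). 0: jaws wide open; grows clockwise seen from above; stop at 2.1; starts at 0 to 0.3. Jaws close 4 mm per rad and meet the shank at about 1.15, then it tightens. It turns stiffly (2 N at the bars) and stays where it is left; firm is about 6 to 10 N while pushing 100 mm from the axis.
- bar0 (a point): One of the nut's three radial steel bars (10 mm thick, axis 86 mm above the bench, free from 36 to 112 mm from the collet axis, black ball of 18 mm at its end), 120 degrees apart; this point is on the bar 100 mm from the collet axis. Push it sideways.
- bar1 (a point): One of the nut's three radial steel bars (10 mm thick, axis 86 mm above the bench, free from 36 to 112 mm from the collet axis, black ball of 18 mm at its end), 120 degrees apart; this point is on the bar 100 mm from the collet axis. Push it sideways.
- bar2 (a point): One of the nut's three radial steel bars (10 mm thick, axis 86 mm above the bench, free from 36 to 112 mm from the collet axis, black ball of 18 mm at its end), 120 degrees apart; this point is on the bar 100 mm from the collet axis. Push it sideways.
- jaw0: One of the three steel collet jaws inside the nut, 10 mm wide, that close on the shank. Its origin stays near the foot of the stand; it has no use for aiming.
- jaw1: One of the three steel collet jaws inside the nut, 10 mm wide, that close on the shank. Its origin stays near the foot of the stand; it has no use for aiming.
- jaw2: One of the three steel collet jaws inside the nut, 10 mm wide, that close on the shank. Its origin stays near the foot of the stand; it has no use for aiming.
- step_drill: Another cutter, black collar, stepped brass head; leave it in the rack. Same shank and collar as the reamer; origin at its foot.
- counterbore: Another cutter, blue collar, flat dark head; leave it in the rack. Same shank and collar as the reamer; origin at its foot.
- coupling: Copper conduit coupling, a ring 42 mm across and 35 mm tall, standing on the bench near the middle; origin under its centre. Leave it.
- tape_roll: Red ring of tape, 96 mm across, 19 mm tall, lying at the back. Leave it.
- jar: Jar, 60 mm across, 100 mm tall. Leave it.
- carton: Cardboard carton 120 x 90 x 70 mm. Leave it.
- conduit: Grey piece of conduit 22 mm thick, lying. Leave it.
- screwdriver: Screwdriver, lying. Leave it.

How it is judged:
By the outcome, as a careful person would: the job done as asked, in the order asked, and still so for the second after the job is handed in, with the robot touching nothing.
It also fails if it takes over 72 s, if anything falls off the work surface, if the arm or the gripper's body presses on something with over 40 N, if the wrist force passes 120 N, or if a joint passes its speed limit or range.

## Robot

A 6-joint arm with a two-finger parallel gripper is mounted at the origin on the work surface. World frame = base frame: x ahead of the robot, y to its left, z up, the work surface at z = 0. Lengths are in m, angles in rad, forces in N, time in s.
With the tool pointing down it reaches from about 0.3 to 0.775 m from the base axis. Payload 14.6 kg.
Tool frame: the origin (TCP) lies on the centre line of the jaws, within the pads' length; the fingertips stand 8 mm ahead of it and the grasp point (between the pads) lies 11 mm behind it; z points along the fingers, y is the direction in which the jaws open and shut (so a half turn about z gives the same grasp; the last joint's range is limited). The gripper opens to 94 mm and grips with 3 to 60 N. Pads are 16 mm wide; open, the fingers measure 119 mm over their backs; the gripper's body (75 mm by 177 mm) begins 78 mm behind the grasp point.
Start: joints at [-1.234, 0.3, 1.521, -0, 1.321, -0.067], TCP at [0.216, -0.506, 0.213] pointing down, gripper open.
Joint ranges: [-3.03, 3.03], [-0.79, 2.21], [0.23, 2.52], [-1.04, 4.18], [0, 3.07], [-2.55, 2.55]. Speed limits (rad/s): [2.22, 2.22, 2.57, 3.14, 3.14, 3.14].

## Interface

Orientations are given as a unit quaternion [x, y, z, w].
In Python, from bench import arm gives the robot as it stands.
- The arm moves only by the tool step_arm, never from a script. Its argument "series" is a list of rows, each a list of 3 entries, a list of its own where there are three numbers: the shift along the tool's x, y, z in mm, then the turn, a rotation vector about the tool's x, y, z in degrees, then the opening, from 0 (shut) to 1 (fully open). In form: [[[x, y, z], [rx, ry, rz], fingers], ...]. A call has 1 to 12 rows; each row shifts and turns the commanded pose from where the row before left it, along the tool's axes as they then stand; what a row does not reach is not made up. A row lasts 1/10 s, in which the tool goes at most 50 mm and 8.59 degrees, less where a joint would pass 70% of its speed; a pose out of reach is approached as far as the arm can. A call with a gripper value outside its range is refused whole. The fingers move at their own pace and stop on an object; "grip_force" is the grip in N (left out, the last holds). Time passes only in rows, so rows that do not move let the fingers close. It gives the time, the measured TCP pose, the force and the opening at its end, in the units of the state.
- arm.read_state(): the state, without advancing time (a new reading comes with each control period).
- arm.grab_frame(name): name is "scene" or "side" or "wrist"; returns the picture (420x560x3 uint8, red, green, blue); there is no depth.
- arm.camera_params(name): a dict with "camera_matrix" (3x3 intrinsics, pixels), "world_from_camera" (4x4, takes a point from camera to world coordinates); the wrist camera has in their place "T_tool_cam" (4x4, takes a point from camera to tool coordinates, whose origin is the TCP and whose axes are the flange's). Camera axes: x right, y down, z forward; pixel columns grow to the right and rows downward; lengths in m; the calibration is good to about 2 mm. A picture is of the moment at which its call begins: read the wrist's pose just before it. camera_params takes no time and is no camera call.
- arm.job_done(): hands the job in, once; it reports no verdict.
The state is a dict: "clock": time; "qpos": joint angles; "dq": joint speeds; "tau": joint torques, N m; "tcp_pos": TCP position; "orientation": TCP orientation; "wrist_force": force on the tool from outside, world axes, zero at the start; "wrist_torque": the same for the moment, N m; "finger_gap": opening from 0.0 (shut) to 1.0 (fully open).
Only numpy, scipy, OpenCV 4.12 (cv2) and the standard library are available. Lean on these libraries where they do the work, as an engineer would, in place of code of your own. Each camera call takes 0.05 s, during which the arm holds its last target.

## Working session

There is one attempt and no reset: what is moved stays moved. The work goes in short steps, Python scripts to look and compute and a tool call to move; the robot and the scene stay as the last step left them, time stands still between calls to the robot, and variables do not carry over. Pictures are saved under pics/ and viewed, and the job is handed in when it is done.

Besides the shell and the picture viewer there is one more tool, called as name(argument=value, ...), one argument or row to a line, values as JSON. step_arm: Moves the arm, as the interface text tells. Its arguments: {"type":"object","properties":{"series":{"type":"array"},"grip_force":{"type":"number"}},"required":["series"]}

```bash
mkdir -p pics; ls; python3 - <<'E'
from bench import arm
import cv2
import numpy as np
np.set_printoptions(precision=4,suppress=True)
print(arm.read_state())
for n in ("scene","side","wrist"):
    im=arm.grab_frame(n); cv2.imwrite(f"pics/{n}0.png",im[:,:,::-1]); print(n,arm.camera_params(n))
E
```

```text
pics
{'clock': 0.0, 'qpos': array([-1.2336,  0.3005,  1.5216,  0.    ,  1.3207, -0.0666]), 'dq': array([ 0.0002,  0.0023,  0.0001,  0.0021, -0.0022,  0.0001]), 'tau': array([  0.0008, -53.1804, -35.2738,   0.0709,   0.0244,  -0.    ]), 'tcp_pos': array([ 0.216 , -0.5055,  0.2129]), 'orientation': array([ 0.9797,  0.2006, -0.0001, -0.0006]), 'wrist_force': array([-0.3542,  0.2044, -0.6458]), 'wrist_torque': array([-0.004 , -0.0085, -0.0524]), 'finger_gap': 0.9971344628682642}
scene {'camera_matrix': array([[492.5881,   0.    , 275.9721],
       [  0.    , 492.5881, 216.7761],
       [  0.    ,   0.    ,   1.    ]]), 'world_from_camera': array([[ 0.8245,  0.4014, -0.3989,  1.0529],
       [ 0.5658, -0.5714,  0.5945, -0.7452],
       [ 0.0107, -0.7158, -0.6982,  0.9796],
       [ 0.    ,  0.    ,  0.    ,  1.    ]])}
side {'camera_matrix': array([[391.0247,   0.    , 285.2656],
       [  0.    , 391.0247, 209.4882],
       [  0.    ,   0.    ,   1.    ]]), 'world_from_camera': array([[-0.9704, -0.163 ,  0.1783,  0.3818],
       [-0.2415,  0.6345, -0.7342,  0.6837],
       [ 0.0066, -0.7556, -0.655 ,  0.7112],
       [ 0.    ,  0.    ,  0.    ,  1.    ]])}
wrist {'camera_matrix': array([[330.7221,   0.    , 285.3707],
       [  0.    , 330.7221, 215.3064],
       [  0.    ,   0.    ,   1.    ]]), 'T_tool_cam': array([[ 0.0013, -0.9602, -0.2792,  0.0815],
       [ 1.    ,  0.0014, -0.0001,  0.0001],
       [ 0.0005, -0.2792,  0.9602, -0.1709],
       [ 0.    ,  0.    ,  0.    ,  1.    ]])}
```

View pics/scene0.png

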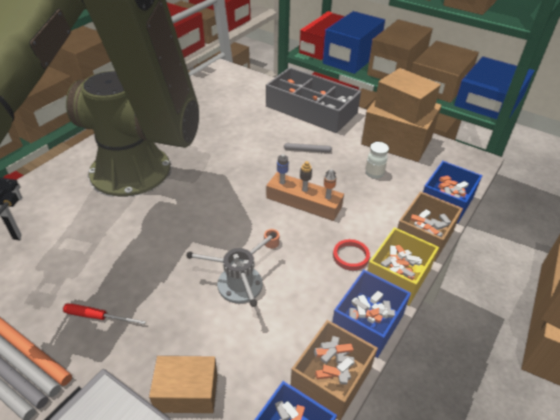

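View pics/side0.png

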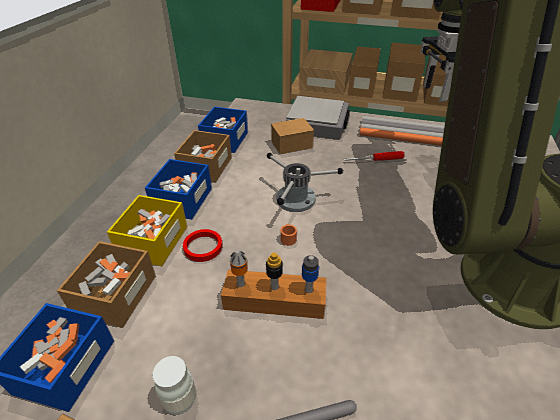

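View pics/wrist0.png

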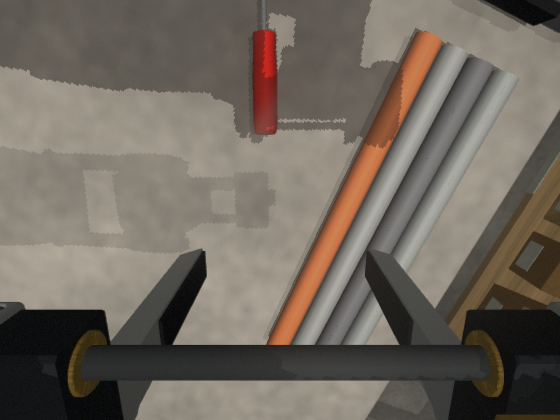

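Scene view: the stand is at about (240,265) and the rack at (305,195). The reamer with its fluted cone is at the right end (330,182). In the side view it is at (239,262), at the left end. Next I'll zoom in for precise points.

```bash
python3 - <<'E'
import cv2
a=cv2.imread('pics/scene0.png');b=cv2.imread('pics/side0.png')
cv2.imwrite('pics/s1.png',cv2.resize(a[140:310,170:370],(800,680))[:600] if 0 else cv2.resize(a[140:305,165:385],(800,600),interpolation=cv2.INTER_CUBIC))
cv2.imwrite('pics/s2.png',cv2.resize(b[140:320,200:440],(800,600),interpolation=cv2.INTER_CUBIC))
E
```

```text
(no output)
```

View pics/s1.png

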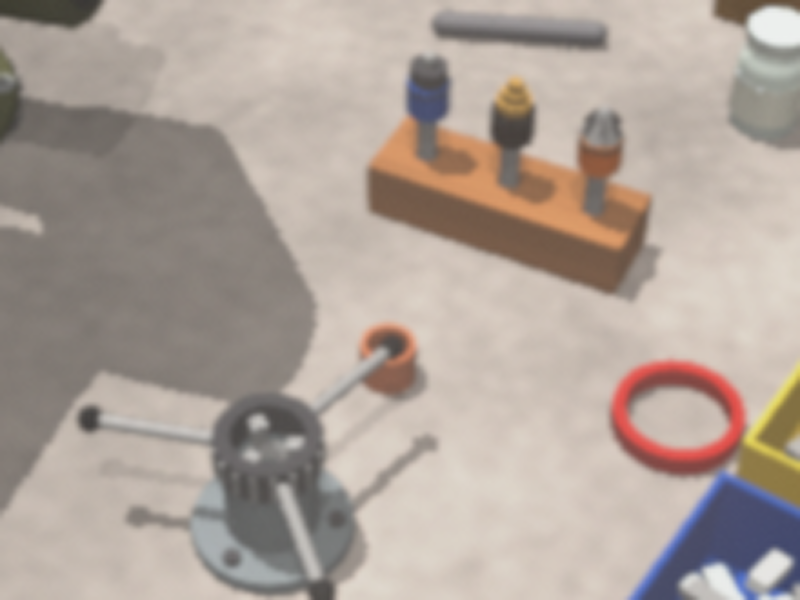

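View pics/s2.png

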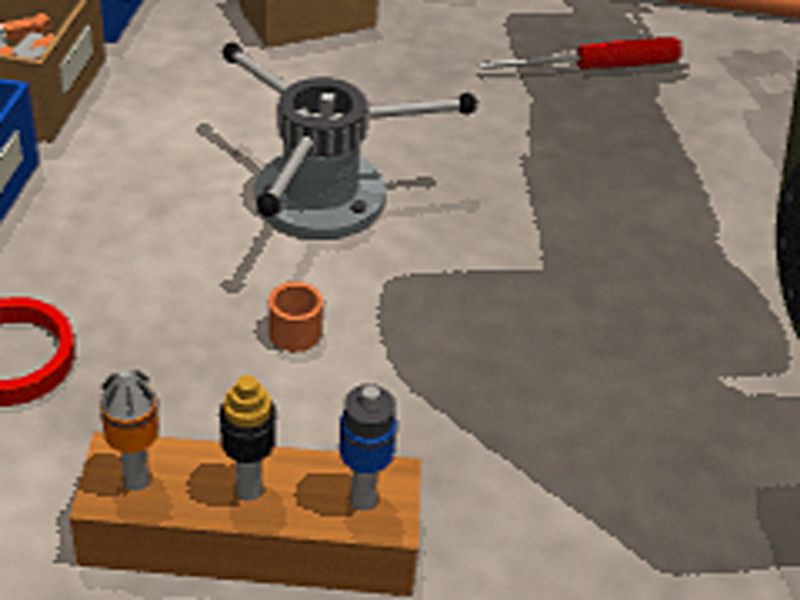

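```bash
cat > h.py <<'E'
import numpy as np, cv2
from bench import arm
from scipy.spatial.transform import Rotation as R
np.set_printoptions(precision=4,suppress=True)
def ray(name,uv,T=None):
    p=arm.camera_params(name)
    M=p['world_from_camera'] if T is None else T@p['T_tool_cam']
    d=M[:3,:3]@np.linalg.solve(p['camera_matrix'],[uv[0],uv[1],1.])
    return M[:3,3],d/np.linalg.norm(d)
def onz(r,z):
    o,d=r; return o+d*(z-o[2])/d[2]
def tri(*rs):
    A=sum(np.eye(3)-np.outer(d,d) for o,d in rs); b=sum((np.eye(3)-np.outer(d,d))@o for o,d in rs)
    return np.linalg.solve(A,b)
def toolT(st):
    T=np.eye(4);T[:3,:3]=R.from_quat(st['orientation']).as_matrix();T[:3,3]=st['tcp_pos'];return T
E
python3 - <<'E'
from h import *
Z=lambda p:(165+p[0]*220/800-.36,140+p[1]*165/600-.36)
W=lambda p:(200+p[0]*.3-.35,140+p[1]*.3-.35)
P={'ballL':((90,419),(467,103),.086),'ballC':((390,345),(268,204),.086),'ballN':((322,590),(232,52),.086),
'reamer':((600,150),(131,424),.109),'drill':((513,122),(249,430),.109),'cbore':((428,97),(369,442),.109),
'nuttop':((270,437),(322,102),.1),'coupling':((388,342),(296,299),.035)}
for k,(a,b,z) in P.items():
    ra,rb=ray('scene',Z(a)),ray('side',W(b)); print(k,tri(ra,rb),onz(ra,z),onz(rb,z))
E
```

```text
ballL [ 0.4462 -0.2124  0.0867] [ 0.4463 -0.2119  0.086 ] [ 0.4459 -0.2139  0.086 ]
ballC [ 0.5716 -0.0441  0.0879] [ 0.57   -0.0427  0.086 ] [ 0.5726 -0.0459  0.086 ]
ballN [ 0.6543 -0.2361  0.0879] [ 0.6534 -0.235   0.086 ] [ 0.6551 -0.2389  0.086 ]
reamer [0.5945 0.2001 0.1059] [0.5961 0.1967 0.109 ] [0.5933 0.2025 0.109 ]
drill [0.5238 0.1885 0.1076] [0.5249 0.1871 0.109 ] [0.5232 0.1895 0.109 ]
cbore [0.4521 0.1783 0.1058] [0.4545 0.175  0.109 ] [0.4516 0.1808 0.109 ]
nuttop [ 0.5596 -0.1654  0.0996] [ 0.561  -0.1655  0.1   ] [ 0.5585 -0.1657  0.1   ]
coupling [ 0.5398 -0.0018  0.0359] [ 0.5395 -0.001   0.035 ] [ 0.5399 -0.0028  0.035 ]
```

step_arm(
  series=[
    [[31,-25,0],[0,0,0],0.6],
    [[31,-25,0],[0,0,0],0.6],
    [[31,-25,0],[0,0,0],0.6],
    [[31,-25,0],[0,0,0],0.6],
    [[31,-25,0],[0,0,0],0.6],
    [[31,-25,0],[0,0,0],0.6],
    [[31,-25,0],[0,0,0],0.6],
    [[31,-25,0],[0,0,0],0.6],
    [[31,-25,0],[0,0,0],0.6],
    [[31,-25,0],[0,0,0],0.6],
  ],
  grip_force=30,
)

```text
clock: 1.15
tcp_pos: [0.4034, -0.1525, 0.2135]
orientation: [0.98, 0.2, 0.0, 0.0]
wrist_force: [0.1, -0.3, 0.2]
finger_gap: 0.6
```

step_arm(
  series=[
    [[31,-25,0],[0,0,0],0.6],
    [[31,-25,0],[0,0,0],0.6],
    [[31,-25,0],[0,0,0],0.6],
    [[31,-25,0],[0,0,0],0.6],
    [[31,-25,0],[0,0,0],0.6],
    [[31,-25,0],[0,0,0],0.6],
    [[31,-25,0],[0,0,0],0.6],
    [[31,-25,0],[0,0,0],0.6],
    [[31,-25,0],[0,0,7.2],0.6],
    [[31,-25,0],[0,0,7.2],0.6],
  ],
)

```text
clock: 2.15
tcp_pos: [0.5943, 0.1968, 0.2132]
orientation: [0.997, 0.074, -0.0, 0.0]
wrist_force: [-0.3, -0.7, 0.6]
finger_gap: 0.597
```

```bash
python3 - <<'E'
from h import *
s=arm.read_state(); print(s)
cv2.imwrite('pics/w1.png',arm.grab_frame('wrist')[:,:,::-1])
E
```

```text
{'clock': 2.15, 'qpos': array([0.2613, 0.4721, 1.285 , 0.    , 1.3848, 1.684 ]), 'dq': array([ 0.4157,  0.7288, -1.0395, -0.0022,  0.2993,  1.6746]), 'tau': array([ -0.8407, -69.3127, -28.7737,   0.1209,  -0.7215,  -3.573 ]), 'tcp_pos': array([0.5943, 0.1968, 0.2132]), 'orientation': array([ 0.9973,  0.074 , -0.0002,  0.    ]), 'wrist_force': array([-0.2721, -0.7033,  0.6288]), 'wrist_torque': array([-0.0314, -0.0514,  0.0216]), 'finger_gap': 0.5967800867290336}
```

View pics/w1.png

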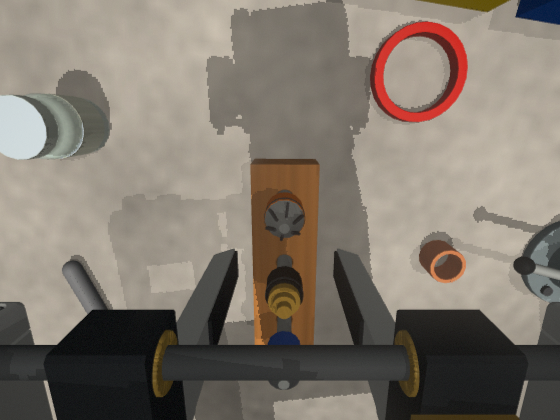

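The wrist view shows the reamer cone at about (285,215), centred between the fingers. The arm was still settling, so I'll measure again at rest.

step_arm(
  series=[
    [[0,0,0],[0,0,0],0.6],
    [[0,0,0],[0,0,0],0.6],
  ],
)

```text
clock: 2.4
tcp_pos: [0.5937, 0.1946, 0.213]
orientation: [0.997, 0.077, -0.0, 0.0]
wrist_force: [-0.3, -0.7, 0.1]
finger_gap: 0.601
```

```bash
python3 - <<'E'
from h import *
s=arm.read_state(); print(s['tcp_pos'],s['orientation'],s['wrist_force'],s['dq'])
im=arm.grab_frame('wrist')[:,:,::-1].copy(); T=toolT(s); np.save('T2.npy',T)
cv2.imwrite('pics/w2.png',cv2.resize(im[140:360,180:400],(600,600),interpolation=cv2.INTER_CUBIC))
# project guessed points
p=arm.camera_params('wrist');M=np.linalg.inv(T@p['T_tool_cam'])
for q in ([.594,.2,.148],[.594,.2,.109],[.5238,.1885,.15],[.5574,-.1642,.1]):
    c=M[:3,:3]@np.array(q)+M[:3,3]; u=p['camera_matrix']@c; print(q,u[:2]/u[2])
E
```

```text
[0.5937 0.1946 0.213 ] [ 0.997   0.0769 -0.0005  0.0001] [-0.314  -0.7144  0.1315] [-0.0157 -0.023   0.0113  0.0006 -0.0003  0.0009]
[0.594, 0.2, 0.148] [278.245  230.2365]
[0.594, 0.2, 0.109] [279.1861 215.6684]
[0.5238, 0.1885, 0.15] [279.3455 314.5114]
[0.5574, -0.1642, 0.1] [644.8514 304.573 ]
```

View pics/w2.png

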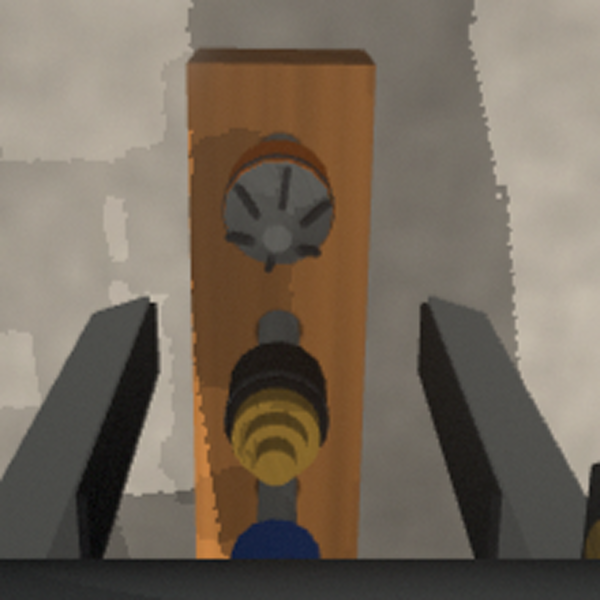

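```bash
python3 - <<'E'
from h import *
T=np.load('T2.npy')
for c,z in (((278,237),.148),((277,470),.15)):
    px=(180+c[0]*220/600-.3,140+c[1]*220/600-.3); q=onz(ray('wrist',px,T),z); print(px,q)
    print('tool mm',T[:3,:3].T@(q-T[:3,3])*1e3)
x=T[:3,0];print('yaw',np.degrees(np.arctan2(x[1],x[0])))
E
```

```text
(281.6333333333333, 226.6) [0.5972 0.1979 0.148 ]
tool mm [ 4.0778 -2.7548 65.0034]
(281.26666666666665, 312.03333333333336) [0.5263 0.1873 0.15  ]
tool mm [-67.6606  -3.1603  63.0696]
yaw 8.824700164556797
```

step_arm(
  series=[
    [[1.7,-1.7,15],[0,0,0],0.6],
    [[1.7,-1.7,25],[0,0,0],0.6],
    [[0,0,25],[0,0,0],0.6],
    [[0,0,25],[0,0,0],0.6],
    [[0,0,15],[0,0,0],0.6],
    [[0,0,10],[0,0,0],0.6],
    [[0,0,0],[0,0,0],0.6],
    [[0,0,0],[0,0,0],0.5],
  ],
)

```text
clock: 3.25
tcp_pos: [0.5973, 0.1989, 0.0993]
orientation: [0.997, 0.076, 0.001, -0.0]
wrist_force: [0.1, -0.2, 0.4]
finger_gap: 0.548
```

```bash
python3 - <<'E'
from h import *
s=arm.read_state(); print(s['tcp_pos'],s['orientation'],s['wrist_force'])
im=arm.grab_frame('wrist')[:,:,::-1].copy(); T=toolT(s); 
cv2.imwrite('pics/w3.png',im)
E
```

```text
[0.5973 0.1989 0.0993] [ 0.9971  0.0761  0.0006 -0.0001] [ 0.1091 -0.2053  0.3666]
```

View pics/w3.png

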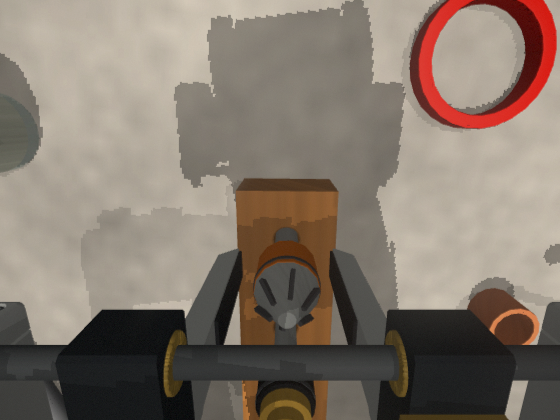

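```bash
python3 - <<'E'
from h import *
s=arm.read_state();T=toolT(s)
q=onz(ray('wrist',(287,320),T),.148);print(q,T[:3,:3].T@(q-T[:3,3])*1e3)
E
```

```text
[0.597  0.1981 0.148 ] [ -0.4262   0.7967 -48.4225]
```

The fingers are well centred on the reamer, so I'll close, let it settle, and lift.

step_arm(
  series=[
    [[0,0.5,0],[0,0,0],0.3],
    [[0,0,0],[0,0,0],0.2],
    [[0,0,0],[0,0,0],0.2],
    [[0,0,0],[0,0,0],0.2],
    [[0,0,0],[0,0,0],0.2],
    [[0,0,0],[0,0,0],0.2],
  ],
  grip_force=35,
)

```text
clock: 3.9
tcp_pos: [0.5973, 0.1984, 0.0991]
orientation: [0.997, 0.076, 0.001, -0.0]
wrist_force: [-0.5, -0.3, 4.5]
finger_gap: 0.358
```

step_arm(
  series=[
    [[0,0,-5],[0,0,0],0.2],
    [[0,0,-10],[0,0,0],0.2],
    [[0,0,-20],[0,0,0],0.2],
    [[0,0,-30],[0,0,0],0.2],
    [[0,0,-35],[0,0,0],0.2],
    [[0,0,-30],[0,0,0],0.2],
    [[0,0,-10],[0,0,0],0.2],
    [[0,0,0],[0,0,0],0.2],
    [[0,0,0],[0,0,0],0.2],
  ],
)

```text
clock: 4.8
tcp_pos: [0.5965, 0.1983, 0.2367]
orientation: [0.997, 0.076, -0.001, 0.0]
wrist_force: [0.1, 0.3, -2.8]
finger_gap: 0.351
```

```bash
python3 - <<'E'
from h import *
s=arm.read_state(); print(s['tcp_pos'],s['orientation'],s['wrist_force'],s['wrist_torque'],s['finger_gap'])
for n in('wrist','scene','side'): cv2.imwrite(f'pics/{n}4.png',arm.grab_frame(n)[:,:,::-1])
a=cv2.imread('pics/scene4.png');b=cv2.imread('pics/side4.png')
cv2.imwrite('pics/c4.png',np.hstack([cv2.resize(a[60:220,250:410],(400,400),interpolation=cv2.INTER_CUBIC),cv2.resize(b[150:310,170:330],(400,400),interpolation=cv2.INTER_CUBIC)]))
E
```

```text
[0.5965 0.1983 0.2367] [ 0.9971  0.0762 -0.0012  0.0002] [ 0.1387  0.3025 -2.807 ] [-0.0379 -0.0395 -0.0206] 0.35079588493291847
```

View pics/wrist4.png

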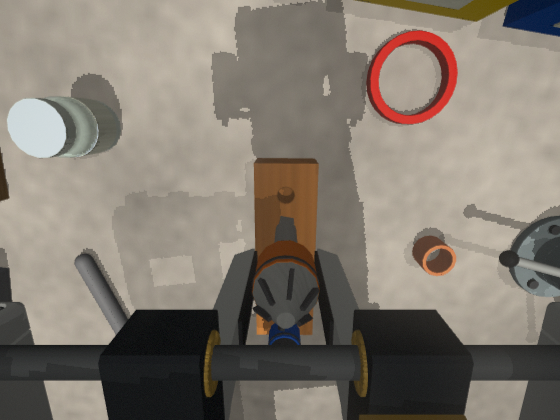

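View pics/c4.png

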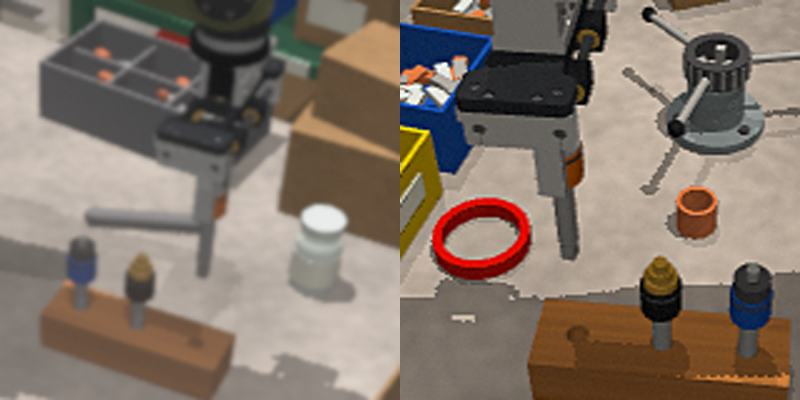

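step_arm(
  series=[
    [[-4,15,0],[0,0,0],0.2],
    [[-9,35,0],[0,0,0],0.2],
    [[-11,40,0],[0,0,0],0.2],
    [[-11,40,0],[0,0,0],0.2],
    [[-11,40,0],[0,0,0],0.2],
    [[-11,40,0],[0,0,0],0.2],
    [[-11,40,0],[0,0,0],0.2],
    [[-11,40,0],[0,0,0],0.2],
    [[-9,35,0],[0,0,0],0.2],
    [[-5.4,22,0],[0,0,0],0.2],
    [[0,5,0],[0,0,0],0.2],
    [[0,0,0],[0,0,0],0.2],
  ],
)

```text
clock: 6.15
tcp_pos: [0.5577, -0.1645, 0.238]
orientation: [0.997, 0.075, -0.0, -0.0]
wrist_force: [0.2, 0.8, -2.6]
finger_gap: 0.357
```

step_arm(
  series=[
    [[0,0,0],[0,0,0],0.2],
    [[0,0,0],[0,0,0],0.2],
  ],
)

```text
clock: 6.35
tcp_pos: [0.5582, -0.1627, 0.2384]
orientation: [0.997, 0.077, -0.0, -0.0]
wrist_force: [0.1, 0.2, -2.1]
finger_gap: 0.354
```

```bash
python3 - <<'E'
from h import *
s=arm.read_state(); print(s['tcp_pos'],s['orientation'],s['wrist_force'],s['qpos']);np.save('T5.npy',toolT(s))
for n in('wrist','scene','side'): cv2.imwrite(f'pics/{n}5.png',arm.grab_frame(n)[:,:,::-1])
a=cv2.imread('pics/scene5.png');b=cv2.imread('pics/side5.png')
cv2.imwrite('pics/c5.png',np.hstack([cv2.resize(a[180:300,180:280],(400,480),interpolation=cv2.INTER_CUBIC),cv2.resize(b[110:230,250:350],(400,480),interpolation=cv2.INTER_CUBIC)]))
E
```

```text
[ 0.5582 -0.1627  0.2384] [ 0.997   0.0768 -0.     -0.0001] [ 0.1377  0.2286 -2.0846] [-0.3467  0.3532  1.3925  0.0001  1.396   1.0704]
```

View pics/wrist5.png

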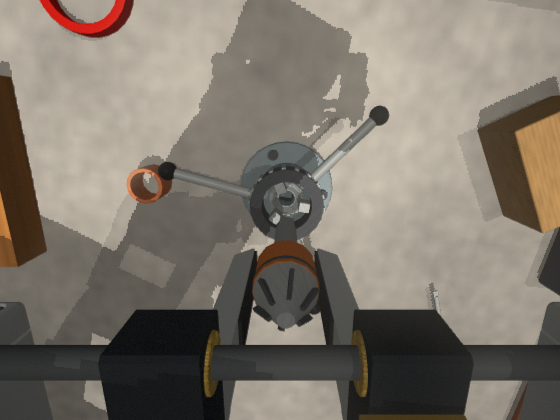

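View pics/c5.png

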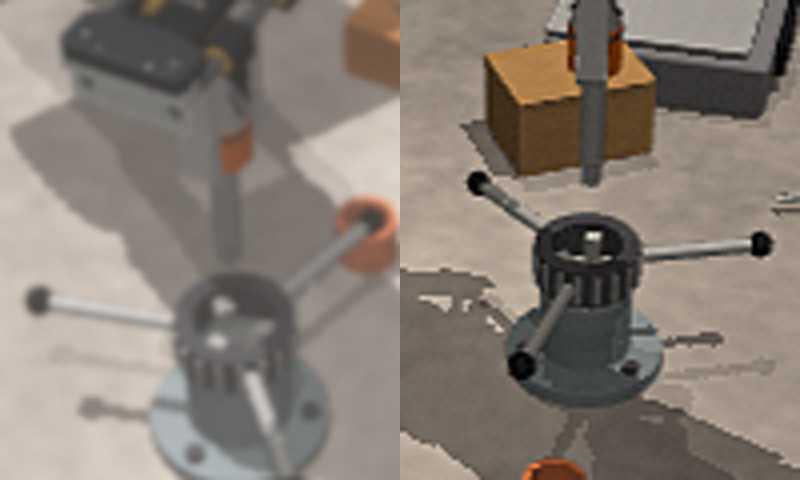

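```bash
python3 - <<'E'
from h import *
T=np.load('T5.npy')
for n,px,z in (('ballN',(380,115.5),.086),('ballC',(167.3,171),.086),('nut',(287.3,201.5),.1),('nut outer-only',(287,202),.1)):
    q=onz(ray('wrist',px,T),z);print(n,q)
print('foot',tri(ray('scene',(236.2,243.5)),ray('side',(298,154.5))))
print('collar',tri(ray('scene',(236.2+3,216)),ray('side',(298,121))))
p=arm.camera_params('wrist');M=np.linalg.inv(T@p['T_tool_cam'])
for q in ([.5582,-.1627,.1504],[.5574,-.1642,.1]):
    c=M[:3,:3]@np.array(q)+M[:3,3]; u=p['camera_matrix']@c; print(q,u[:2]/u[2])
a=cv2.imread('pics/wrist5.png')
cv2.imwrite('pics/c5w.png',cv2.resize(a[130:280,210:360],(600,600),interpolation=cv2.INTER_CUBIC))
E
```

```text
ballN [ 0.6556 -0.2371  0.086 ]
ballC [ 0.5726 -0.0433  0.086 ]
nut [ 0.5638 -0.1637  0.1   ]
nut outer-only [ 0.5633 -0.1635  0.1   ]
foot [ 0.5549 -0.1642  0.1516]
collar [ 0.5624 -0.164   0.2456]
[0.5582, -0.1627, 0.1504] [285.2885 222.5574]
[0.5574, -0.1642, 0.1] [286.7343 207.9254]
```

View pics/c5w.png

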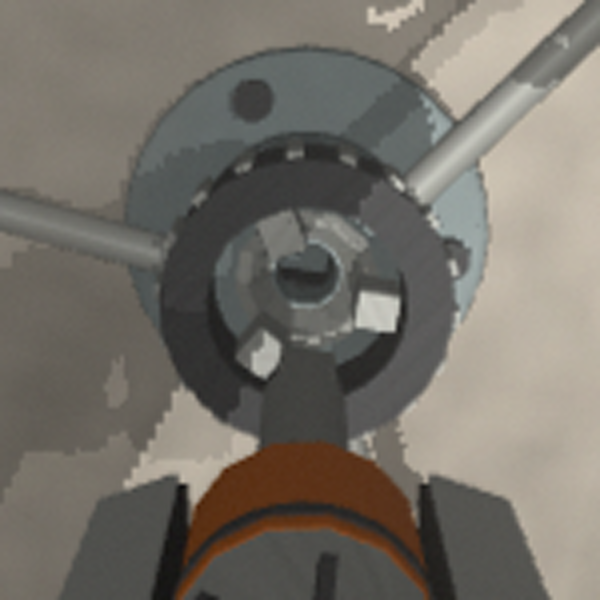

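step_arm(
  series=[
    [[0.7,0.6,15],[0,0,0],0.2],
    [[0,0,20],[0,0,0],0.2],
    [[0,0,10],[0,0,0],0.2],
    [[0,0,0],[0,0,0],0.2],
    [[0,0,0],[0,0,0],0.2],
  ],
)

```text
clock: 7.0
tcp_pos: [0.5591, -0.1641, 0.1942]
orientation: [0.997, 0.076, 0.0, 0.0]
wrist_force: [0.6, -0.5, -1.9]
finger_gap: 0.357
```

```bash
python3 - <<'E'
from h import *
s=arm.read_state(); print(s['tcp_pos'],s['orientation'],s['wrist_force'])
for n in('wrist','scene','side'): cv2.imwrite(f'pics/{n}6.png',arm.grab_frame(n)[:,:,::-1])
a=cv2.imread('pics/scene6.png');b=cv2.imread('pics/side6.png');w=cv2.imread('pics/wrist6.png')
f=lambda i,x,y:cv2.resize(i[y:y+90,x:x+75],(400,480),interpolation=cv2.INTER_CUBIC)
cv2.imwrite('pics/c6.png',np.hstack([f(a,200,200),f(b,260,125)]))
cv2.imwrite('pics/c6w.png',cv2.resize(w[130:280,210:360],(600,600),interpolation=cv2.INTER_CUBIC))
E
```

```text
[ 0.5591 -0.1641  0.1942] [0.9971 0.0763 0.0003 0.0001] [ 0.5633 -0.4606 -1.8934]
```

View pics/c6.png

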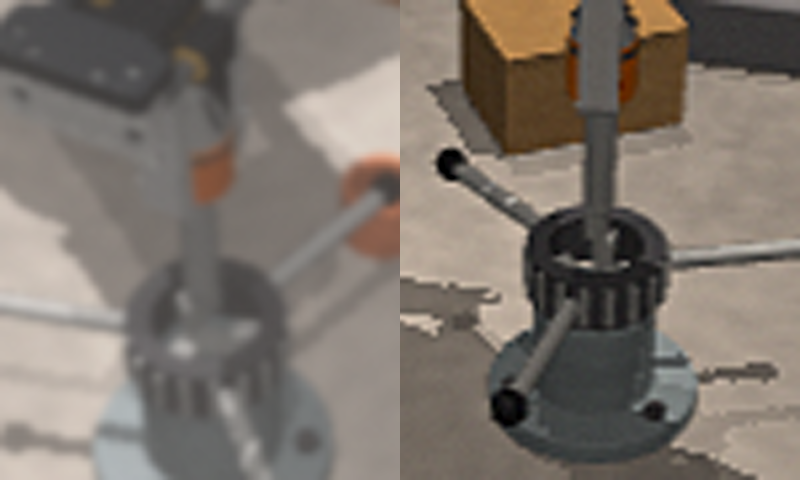

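View pics/c6w.png

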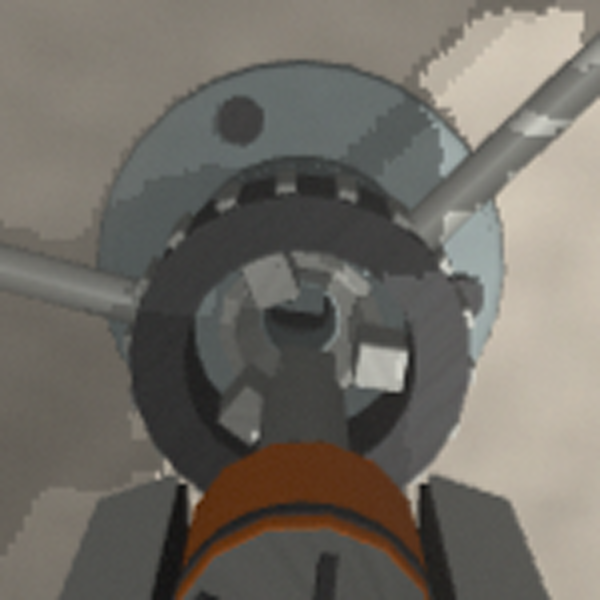

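step_arm(
  series=[
    [[2,-0.8,0],[0,0,0],0.2],
    [[0,0,6],[0,0,0],0.2],
    [[0,0,6],[0,0,0],0.2],
    [[0,0,4],[0,0,0],0.2],
    [[0,0,0],[0,0,0],0.2],
  ],
)

```text
clock: 7.65
tcp_pos: [0.5604, -0.163, 0.1765]
orientation: [0.997, 0.076, -0.001, -0.0]
wrist_force: [-0.4, -0.1, -2.8]
finger_gap: 0.358
```

```bash
python3 - <<'E'
from h import *
s=arm.read_state(); print(s['tcp_pos'],s['orientation'],s['wrist_force'],s['wrist_torque'])
for n in('wrist','scene','side'): cv2.imwrite(f'pics/{n}7.png',arm.grab_frame(n)[:,:,::-1])
a=cv2.imread('pics/scene7.png');b=cv2.imread('pics/side7.png');w=cv2.imread('pics/wrist7.png')
f=lambda i,x,y:cv2.resize(i[y:y+60,x:x+50],(500,600),interpolation=cv2.INTER_CUBIC)
cv2.imwrite('pics/c7.png',cv2.resize(np.hstack([f(b,270,130),cv2.resize(w[170:290,230:330],(500,600),interpolation=cv2.INTER_CUBIC)]),(800,480)))
E
```

```text
[ 0.5604 -0.163   0.1765] [ 0.9971  0.0761 -0.0007 -0.0003] [-0.3792 -0.0568 -2.8145] [ 0.0265  0.0326 -0.0221]
```

View pics/c7.png

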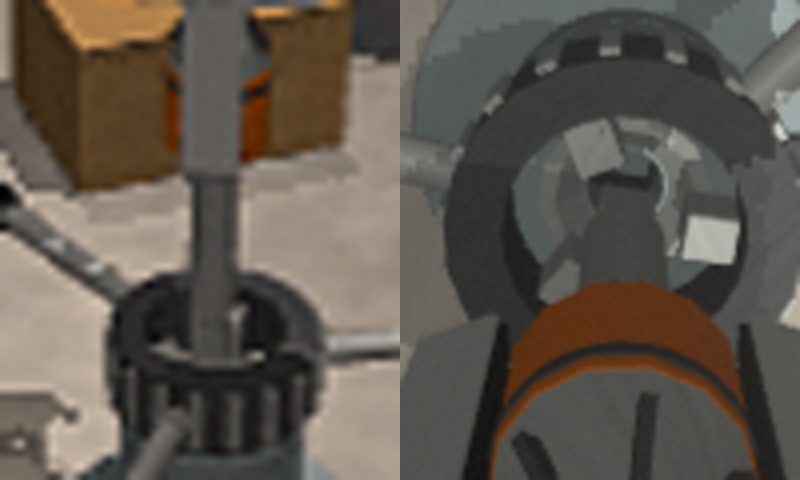

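The shank is now centred in the nut in both the side and wrist views. I'll descend and watch the force.

step_arm(
  series=[
    [[0,0,8],[0,0,0],0.2],
    [[0,0,8],[0,0,0],0.2],
    [[0,0,5],[0,0,0],0.2],
    [[0,0,0],[0,0,0],0.2],
  ],
)

```text
clock: 8.2
tcp_pos: [0.5603, -0.163, 0.1553]
orientation: [0.997, 0.076, -0.001, -0.0]
wrist_force: [0.1, 0.2, -2.0]
finger_gap: 0.356
```

step_arm(
  series=[
    [[0,0,4],[0,0,0],0.2],
    [[0,0,4],[0,0,0],0.2],
    [[0,0,2],[0,0,0],0.2],
    [[0,0,0],[0,0,0],0.2],
  ],
)

```text
clock: 8.6
tcp_pos: [0.5606, -0.1631, 0.1461]
orientation: [0.997, 0.076, -0.0, -0.0]
wrist_force: [-0.2, 0.1, -2.5]
finger_gap: 0.354
```

step_arm(
  series=[
    [[0,0,4],[0,0,0],0.2],
    [[0,0,4],[0,0,0],0.2],
    [[0,0,2],[0,0,0],0.2],
    [[0,0,0],[0,0,0],0.2],
  ],
)

```text
clock: 9.0
tcp_pos: [0.5606, -0.163, 0.136]
orientation: [0.997, 0.076, -0.0, -0.0]
wrist_force: [-0.3, -0.3, -2.4]
finger_gap: 0.359
```

step_arm(
  series=[
    [[0,0,2],[0,0,0],0.2],
    [[0,0,1],[0,0,0],0.2],
    [[0,0,0],[0,0,0],0.2],
  ],
)

```text
clock: 9.3
tcp_pos: [0.5606, -0.1631, 0.1332]
orientation: [0.997, 0.076, -0.0, -0.0]
wrist_force: [-1.9, -0.7, -2.8]
finger_gap: 0.353
```

step_arm(
  series=[
    [[0,0,1],[0,0,0],0.2],
    [[0,0,1],[0,0,0],0.2],
    [[0,0,0],[0,0,0],0.2],
  ],
)

```text
clock: 9.6
tcp_pos: [0.5606, -0.1631, 0.1312]
orientation: [0.997, 0.076, -0.0, -0.0]
wrist_force: [-1.8, -0.1, -2.7]
finger_gap: 0.354
```

step_arm(
  series=[
    [[0,0,1],[0,0,0],0.2],
    [[0,0,1],[0,0,0],0.2],
    [[0,0,1],[0,0,0],0.2],
    [[0,0,0],[0,0,0],0.2],
  ],
)

```text
clock: 10.0
tcp_pos: [0.5607, -0.1631, 0.1282]
orientation: [0.997, 0.076, -0.0, -0.0]
wrist_force: [-2.1, -1.0, -2.7]
finger_gap: 0.357
```

No resistance 6 mm below the expected stop, so the square looks to be in line already. I'll continue down.

step_arm(
  series=[
    [[0,0,2],[0,0,0],0.2],
    [[0,0,2],[0,0,0],0.2],
    [[0,0,2],[0,0,0],0.2],
    [[0,0,0],[0,0,0],0.2],
  ],
)

```text
clock: 10.4
tcp_pos: [0.5606, -0.1631, 0.122]
orientation: [0.997, 0.076, -0.0, -0.0]
wrist_force: [-2.9, -0.7, -3.2]
finger_gap: 0.356
```

step_arm(
  series=[
    [[0,0,1],[0,0,0],0.2],
    [[0,0,1],[0,0,0],0.2],
    [[0,0,1],[0,0,0],0.2],
    [[0,0,0],[0,0,0],0.2],
  ],
)

```text
clock: 10.8
tcp_pos: [0.5607, -0.1631, 0.1193]
orientation: [0.997, 0.076, -0.0, -0.0]
wrist_force: [-3.5, -1.1, -3.9]
finger_gap: 0.358
```

step_arm(
  series=[
    [[-0.5,0,1],[0,0,0],0.2],
    [[0,0,1],[0,0,0],0.2],
    [[0,0,0],[0,0,0],0.2],
  ],
)

```text
clock: 11.1
tcp_pos: [0.5609, -0.1632, 0.119]
orientation: [0.997, 0.076, 0.001, 0.0]
wrist_force: [-5.3, 0.7, 10.9]
finger_gap: 0.355
```

```bash
python3 - <<'E'
from h import *
s=arm.read_state(); print(s['tcp_pos'],s['orientation'],s['wrist_force'],s['wrist_torque'])
for n in('wrist','scene','side'): cv2.imwrite(f'pics/{n}8.png',arm.grab_frame(n)[:,:,::-1])
a=cv2.imread('pics/scene8.png');b=cv2.imread('pics/side8.png');w=cv2.imread('pics/wrist8.png')
f=lambda i,x,y:cv2.resize(i[y:y+75,x:x+75],(400,400),interpolation=cv2.INTER_CUBIC)
cv2.imwrite('pics/c8.png',np.hstack([f(a,200,210),f(b,260,125)]))
E
```

```text
[ 0.5609 -0.1632  0.119 ] [0.9971 0.0762 0.0011 0.0003] [-5.3103  0.6903 10.9156] [0.4309 1.4029 0.0255]
```

View pics/c8.png

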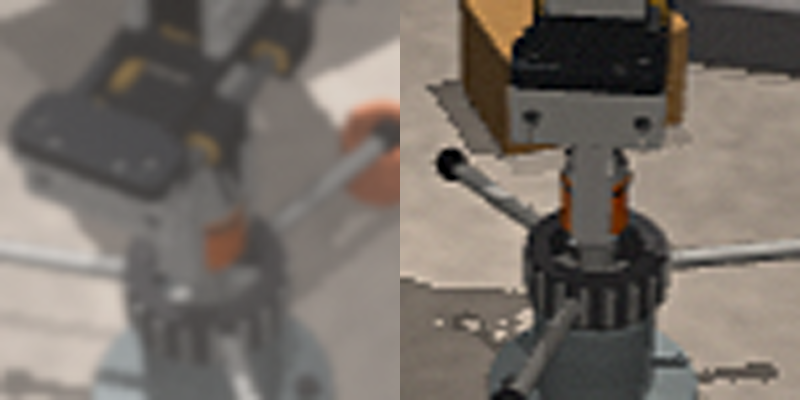

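View pics/wrist8.png

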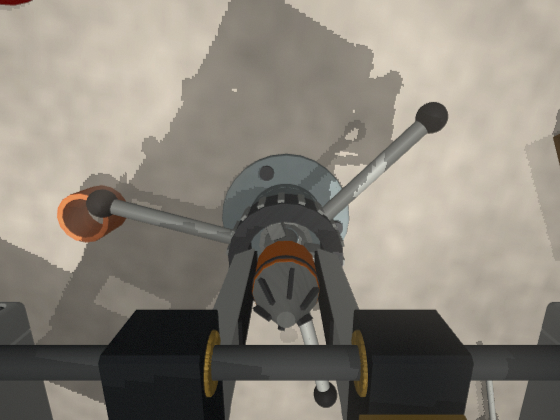

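The reamer is on the socket floor: TCP z is 0.119 and the downward force has risen to 11 N. That puts the collar at about 0.129, which is home. I'll ease off, release and go up.

step_arm(
  series=[
    [[0,0,-1],[0,0,0],0.2],
    [[-0.5,0,0],[0,0,0],0.45],
    [[0,0,0],[0,0,0],0.55],
    [[0,0,0],[0,0,0],0.55],
    [[0,0,-10],[0,0,0],0.55],
    [[0,0,-25],[0,0,0],0.55],
    [[0,0,-35],[0,0,0],0.55],
    [[0,0,-25],[0,0,0],0.55],
    [[0,0,-10],[0,0,0],0.55],
    [[0,0,0],[0,0,0],0.55],
    [[0,0,0],[0,0,0],0.55],
  ],
)

```text
clock: 12.35
tcp_pos: [0.5594, -0.1631, 0.2222]
orientation: [0.997, 0.076, -0.001, -0.0]
wrist_force: [-0.2, 0.6, 0.2]
finger_gap: 0.552
```

```bash
python3 - <<'E'
from h import *
s=arm.read_state(); print(s['tcp_pos'],s['orientation'],s['wrist_force'],s['qpos'])
np.save('T9.npy',toolT(s))
for n in('wrist','scene','side'): cv2.imwrite(f'pics/{n}9.png',arm.grab_frame(n)[:,:,::-1])
b=cv2.imread('pics/side9.png');w=cv2.imread('pics/wrist9.png')
cv2.imwrite('pics/c9.png',np.hstack([cv2.resize(b[120:220,250:350],(400,400),interpolation=cv2.INTER_CUBIC),cv2.resize(w[110:310,190:390],(400,400),interpolation=cv2.INTER_CUBIC)]))
E
```

```text
[ 0.5594 -0.1631  0.2222] [ 0.9971  0.0761 -0.0007 -0.0003] [-0.2182  0.597   0.2299] [-0.3466  0.3677  1.4105  0.      1.3649  1.0717]
```

View pics/c9.png

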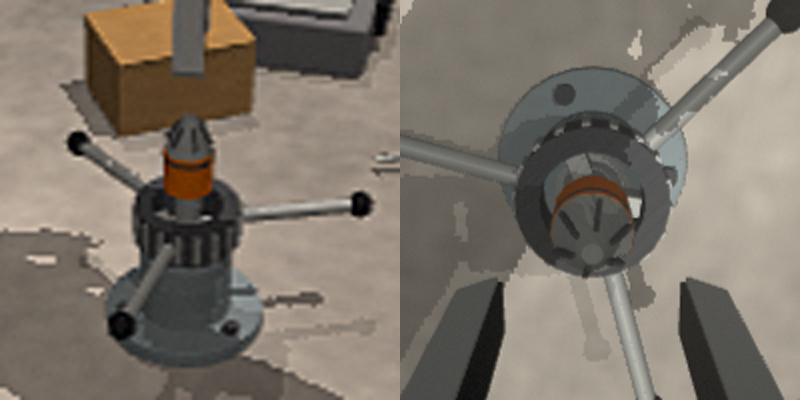

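View pics/wrist9.png

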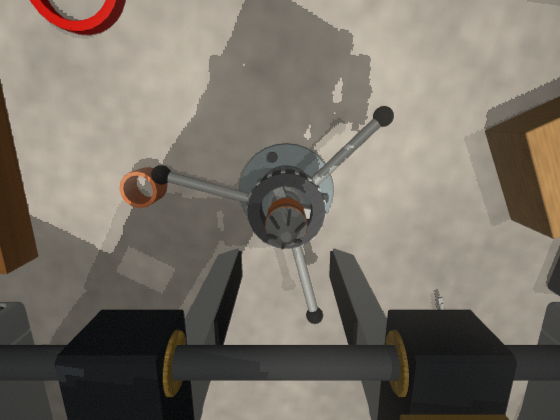

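```bash
python3 - <<'E'
from h import *
T=np.load('T9.npy');P=[]
for px in ((315,316.5),(160.5,174),(383.5,115.5)):
    q=onz(ray('wrist',px,T),.086);P.append(q)
c=np.mean(P,0);print(np.array(P),c)
for q in P: d=q-c;print(np.degrees(np.arctan2(d[1],d[0])),np.hypot(d[0],d[1]))
print('tip',onz(ray('wrist',(285.5,237),T),.168))
E
```

```text
[[ 0.4457 -0.2125  0.086 ]
 [ 0.5733 -0.0429  0.086 ]
 [ 0.6562 -0.2363  0.086 ]] [ 0.5584 -0.1639  0.086 ]
-156.6703899449836 0.12275089059790315
82.97004350730127 0.12190090269053601
-36.5028809472035 0.12166270803459484
tip [ 0.5591 -0.1633  0.168 ]
```

step_arm(
  series=[
    [[-16,4,0],[0,0,0],0.4],
    [[-26,7,0],[0,0,0],0.4],
    [[-26,7,0],[0,0,0],0.4],
    [[-24.5,6.5,0],[0,0,-5],0.4],
    [[0,0,10],[0,0,-5],0.4],
    [[0,0,25],[0,0,-4.6],0.4],
    [[0,0,25],[0,0,0],0.4],
    [[0,0,10],[0,0,0],0.4],
    [[0,0,0],[0,0,0],0.4],
    [[0,0,0],[0,0,0],0.4],
  ],
)

```text
clock: 13.5
tcp_pos: [0.4724, -0.2017, 0.1542]
orientation: [0.979, 0.202, 0.0, 0.0]
wrist_force: [-0.1, -0.2, -0.2]
finger_gap: 0.401
```

```bash
python3 - <<'E'
from h import *
s=arm.read_state(); T=toolT(s);print(s['tcp_pos'],s['orientation'],s['wrist_force'],s['qpos'],np.degrees(np.arctan2(T[1,0],T[0,0])))
im=arm.grab_frame('wrist')[:,:,::-1];cv2.imwrite('pics/w10.png',im)
for a in [60,95,110]:
  w=np.array([.559,-.1637,.086])+a/1e3*np.array([np.cos(np.radians(-156.7)),np.sin(np.radians(-156.7)),0])
  print(a,T[:3,:3].T@(w-T[:3,3])*1e3)
E
```

```text
[ 0.4724 -0.2017  0.1542] [0.9794 0.2022 0.0002 0.0002] [-0.1156 -0.2364 -0.1842] [-0.4748  0.2774  1.6946 -0.      1.169   0.6889] 23.325832601083786
60 [34.5363 -0.6201 68.166 ]
95 [-0.4637 -0.6359 68.1528]
110 [-15.4637  -0.6427  68.1471]
```

View pics/w10.png

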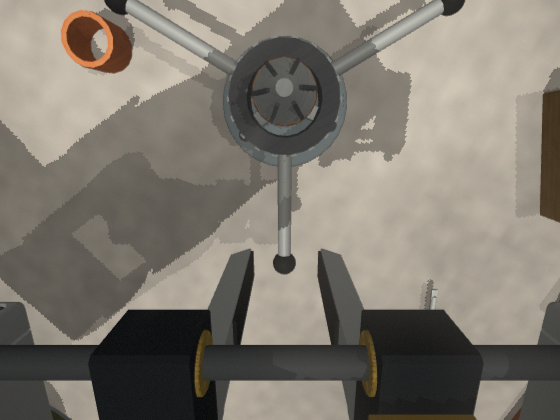

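The bar runs vertically at column 284, midway between the fingers. I'll descend to straddle it.

step_arm(
  series=[
    [[0,0,15],[0,0,0],0.4],
    [[0,0,20],[0,0,0],0.4],
    [[0,0,20],[0,0,0],0.4],
    [[0,0,10],[0,0,0],0.4],
    [[0,0,5],[0,0,0],0.25],
    [[0,0,0],[0,0,0],0.25],
    [[0,0,0],[0,0,0],0.25],
  ],
)

```text
clock: 14.25
tcp_pos: [0.4725, -0.2017, 0.0844]
orientation: [0.979, 0.202, 0.001, 0.0]
wrist_force: [0.6, 0.9, -0.1]
finger_gap: 0.249
```

```bash
python3 - <<'E'
from h import *
s=arm.read_state(); print(s['tcp_pos'],s['wrist_force'],s['finger_gap'])
im=arm.grab_frame('wrist')[:,:,::-1];cv2.imwrite('pics/w11.png',im)
E
```

```text
[ 0.4725 -0.2017  0.0844] [ 0.6249  0.9476 -0.1316] 0.2485566573997384
```

View pics/w11.png

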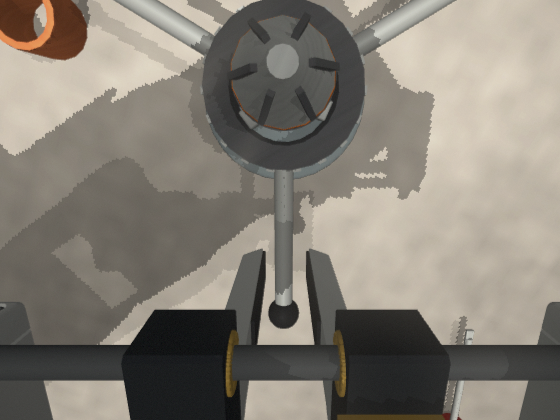

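step_arm(
  series=[
    [[0.1,-4,0],[0,0,2.4],0.25],
    [[0.2,-6.6,0],[0,0,4],0.25],
    [[0.2,-6.6,0],[0,0,4],0.25],
    [[0.2,-6.6,0],[0,0,4],0.25],
    [[0.2,-6.6,0],[0,0,4],0.25],
    [[0.2,-6.6,0],[0,0,4],0.25],
    [[0,0,0],[0,0,0],0.25],
  ],
)

```text
clock: 15.0
tcp_pos: [0.4645, -0.1653, 0.0841]
orientation: [1.0, 0.008, 0.001, 0.0]
wrist_force: [-0.7, -1.3, 0.1]
finger_gap: 0.251
```

```bash
cat > m.py <<'E'
from h import *
s=arm.read_state(); T=toolT(s)
d=s['tcp_pos'][:2]-np.array([.559,-.1637]);r=np.hypot(*d);a=np.degrees(np.arctan2(d[1],d[0]))
t=np.array([d[1],-d[0]])/r  # cw
print('clk',s['clock'],'r',r,'ang',a,'yaw',np.degrees(np.arctan2(T[1,0],T[0,0])),'z',s['tcp_pos'][2],'F',s['wrist_force'],'Fcw',s['wrist_force'][:2]@t,'Frad',s['wrist_force'][:2]@d/r,'q6',s['qpos'][5])
E
python3 m.py
```

```text
clk 15.0 r 0.09455031930972874 ang -179.04621745610214 yaw 0.8999642088581871 z 0.08414820632060041 F [-0.6802 -1.2556  0.1399] Fcw -1.2440665551385202 Frad 0.7010271928629481 q6 1.1388448824837791
```

step_arm(
  series=[
    [[0.2,-6.6,0],[0,0,4],0.25],
    [[0.2,-6.6,0],[0,0,4],0.25],
    [[0.2,-6.6,0],[0,0,4],0.25],
    [[0.2,-6.6,0],[0,0,4],0.25],
    [[0.2,-6.6,0],[0,0,4],0.25],
    [[0,0,0],[0,0,0],0.25],
  ],
)

```text
clock: 15.6
tcp_pos: [0.4696, -0.133, 0.0839]
orientation: [0.986, -0.165, 0.0, 0.0]
wrist_force: [0.5, -0.6, 0.1]
finger_gap: 0.253
```

```bash
python3 m.py
```

```text
clk 15.6 r 0.09456543878331224 ang 161.04329324364835 yaw -18.98997707156696 z 0.08389651319670742 F [ 0.4897 -0.5791  0.1466] Fcw -0.38864656401190534 Frad -0.6513003982315866 q6 1.5510660165358399
```

step_arm(
  series=[
    [[0.1,-3.3,0],[0,0,2],0.25],
    [[0.1,-3.3,0],[0,0,2],0.25],
    [[0.1,-3.3,0],[0,0,2],0.25],
    [[0,0,0],[0,0,0],0.25],
  ],
)

```text
clock: 16.0
tcp_pos: [0.4732, -0.1242, 0.0837]
orientation: [0.976, -0.216, 0.0, 0.0]
wrist_force: [-1.0, 0.1, 0.7]
finger_gap: 0.251
```

```bash
python3 m.py
```

```text
clk 16.0 r 0.09445262823545336 ang 155.29039727835234 yaw -24.90985855865803 z 0.0837047374506885 F [-1.0266  0.1466  0.6648] Fcw -0.2959329693406115 Frad 0.9938662343917991 q6 1.6739737456729804
```

```bash
python3 - <<'E'
from h import *
cv2.imwrite('pics/w12.png',arm.grab_frame('wrist')[:,:,::-1])
E
python3 m.py
```

```text
clk 16.05 r 0.09451455685909431 ang 155.31574054947 yaw -24.8792532638809 z 0.08361908531509234 F [-0.812   0.1552  0.4601] Fcw -0.19807140798154577 Frad 0.8026434034132124 q6 1.6732077106643883
```

View pics/w12.png

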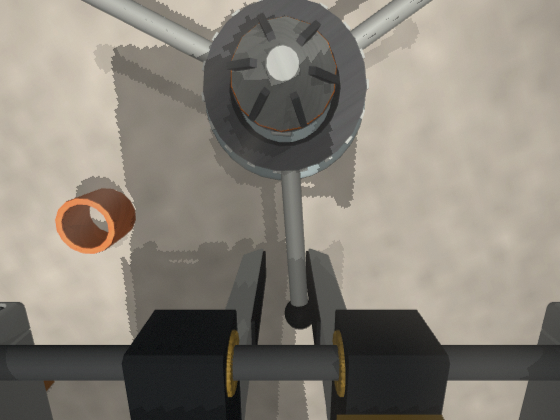

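step_arm(
  series=[
    [[0.1,-3.3,0],[0,0,2],0.25],
    [[0.1,-3.3,0],[0,0,2],0.25],
    [[0.1,-3.3,0],[0,0,2],0.25],
  ],
)

```text
clock: 16.35
tcp_pos: [0.4777, -0.1157, 0.0836]
orientation: [0.964, -0.267, -0.0, 0.0]
wrist_force: [-2.1, -1.2, 0.4]
finger_gap: 0.247
```

```bash
python3 m.py
```

```text
clk 16.35 r 0.09439333325744793 ang 149.4346237860279 yaw -30.984092420656452 z 0.08355385953692362 F [-2.0945 -1.1936  0.4411] Fcw -2.0928589337584795 Frad 1.1964339260580636 q6 1.7997428915757478
```

step_arm(
  series=[
    [[0.1,-3.3,0],[0,0,2],0.25],
    [[0.1,-3.3,0],[0,0,2],0.25],
  ],
)

```text
clock: 16.55
tcp_pos: [0.4813, -0.1101, 0.0836]
orientation: [0.954, -0.301, -0.0, 0.0]
wrist_force: [-2.9, -2.0, 1.3]
finger_gap: 0.248
```

```bash
python3 m.py
```

```text
clk 16.55 r 0.0943462764014498 ang 145.41433172834618 yaw -34.98002442347561 z 0.08355033218140963 F [-2.9229 -2.0196  1.2982] Fcw -3.3218557330849525 Frad 1.2598990613268606 q6 1.882453020947619
```

Force is rising, so the jaws are meeting the shank. I'll continue in small steps.

step_arm(
  series=[
    [[0.1,-3.3,0],[0,0,2],0.25],
    [[0.1,-3.3,0],[0,0,2],0.25],
  ],
)

```text
clock: 16.75
tcp_pos: [0.4853, -0.1049, 0.0835]
orientation: [0.943, -0.334, -0.0, 0.0]
wrist_force: [-2.5, -1.6, 1.0]
finger_gap: 0.25
```

```bash
python3 m.py
```

```text
clk 16.75 r 0.09427753676132146 ang 141.40599752587352 yaw -38.98018895501038 z 0.08348606849099696 F [-2.5238 -1.5764  0.9743] Fcw -2.806424599398803 Frad 0.9892416834031197 q6 1.9647199730702314
```

step_arm(
  series=[
    [[0.1,-3.3,0],[0,0,2],0.25],
    [[0.1,-3.3,0],[0,0,2],0.25],
  ],
)

```text
clock: 16.95
tcp_pos: [0.4897, -0.1, 0.0834]
orientation: [0.93, -0.366, -0.0, 0.0]
wrist_force: [-3.2, -1.2, 1.2]
finger_gap: 0.249
```

```bash
python3 m.py
```

```text
clk 16.95 r 0.0941872887043798 ang 137.4163521076863 yaw -42.98060442427268 z 0.0834453700856835 F [-3.1693 -1.2159  1.2248] Fcw -3.0398431219805273 Frad 1.510779631565507 q6 2.046491445615428
```

step_arm(
  series=[
    [[0.2,-3.3,0],[0,0,2],0.25],
    [[0.2,-3.3,0],[0,0,2],0.25],
  ],
)

```text
clock: 17.15
tcp_pos: [0.4944, -0.0955, 0.0834]
orientation: [0.917, -0.399, -0.001, 0.0]
wrist_force: [-3.6, -1.0, 1.6]
finger_gap: 0.249
```

```bash
python3 m.py
```

```text
clk 17.15 r 0.09394463796895959 ang 133.45582667802864 yaw -46.97706703683948 z 0.08338600424348949 F [-3.647  -1.0292  1.5509] Fcw -3.3552830595800827 Frad 1.761256417919953 q6 2.1274667589234046
```

step_arm(
  series=[
    [[0.2,-3.3,0],[0,0,2],0.25],
    [[0.2,-3.3,0],[0,0,2],0.25],
  ],
)

```text
clock: 17.35
tcp_pos: [0.4994, -0.0914, 0.0833]
orientation: [0.903, -0.43, -0.001, 0.0]
wrist_force: [-5.1, -1.8, 1.2]
finger_gap: 0.254
```

```bash
python3 m.py
```

```text
clk 17.35 r 0.0937446907264337 ang 129.49711967331478 yaw -50.9770227565799 z 0.08330641763548105 F [-5.0748 -1.8163  1.2015] Fcw -5.0712277441889135 Frad 1.826189053639331 q6 2.2077570659939725
```

step_arm(
  series=[
    [[0.1,-3.3,0],[0,0,2],0.25],
    [[0.1,-1.6,0],[0,0,1],0.25],
  ],
)

```text
clock: 17.55
tcp_pos: [0.5033, -0.0885, 0.0833]
orientation: [0.891, -0.454, -0.001, 0.0]
wrist_force: [-5.7, -0.8, 1.4]
finger_gap: 0.249
```

```bash
python3 m.py
```

```text
clk 17.55 r 0.09362325116886447 ang 126.52367916131281 yaw -53.96733032260983 z 0.08327312830527285 F [-5.6915 -0.7508  1.4096] Fcw -5.02060525932194 Frad 2.7840230920043374 q6 2.267414809262173
```

step_arm(
  series=[
    [[0.1,-1.6,0],[0,0,1],0.25],
    [[0.1,-1.6,0],[0,0,1],0.25],
  ],
)

```text
clock: 17.75
tcp_pos: [0.5058, -0.0868, 0.0832]
orientation: [0.883, -0.469, -0.001, 0.0]
wrist_force: [-6.6, -1.1, 2.3]
finger_gap: 0.255
```

```bash
python3 m.py
```

```text
clk 17.75 r 0.09345752169639562 ang 124.67964411173645 yaw -55.93600478122267 z 0.08323836956880734 F [-6.563  -1.1265  2.2945] Fcw -6.038058524414056 Frad 2.8079156424987235 q6 2.3060857228358067
```

step_arm(
  series=[
    [[-0.1,-1.6,0],[0,0,1],0.25],
    [[-0.1,-1.6,0],[0,0,1],0.25],
    [[-0.1,-1.6,0],[0,0,1],0.25],
  ],
)

```text
clock: 18.05
tcp_pos: [0.5097, -0.0842, 0.0833]
orientation: [0.871, -0.492, -0.001, 0.001]
wrist_force: [-6.0, -2.3, 2.1]
finger_gap: 0.25
```

```bash
python3 m.py
```

```text
clk 18.05 r 0.09356292398443997 ang 121.77357783467782 yaw -58.93716310241462 z 0.0832524096123106 F [-6.0061 -2.2574  2.0555] Fcw -6.294650579552039 Frad 1.243503039048654 q6 2.365583099921751
```

step_arm(
  series=[
    [[-0.1,-1.6,0],[0,0,1],0.25],
    [[-0.1,-1.6,0],[0,0,0],0.25],
  ],
)

```text
clock: 18.25
tcp_pos: [0.5123, -0.0824, 0.0832]
orientation: [0.866, -0.499, -0.001, 0.001]
wrist_force: [-6.6, -1.9, 1.8]
finger_gap: 0.251
```

```bash
python3 m.py
```

```text
clk 18.25 r 0.09373462423729939 ang 119.8606637446053 yaw -59.93362057541973 z 0.08324003392122195 F [-6.6388 -1.9079  1.7623] Fcw -6.707377232682762 Frad 1.6507773032944177 q6 2.3875228470432286
```

step_arm(
  series=[
    [[0,-1.6,0],[0,0,1],0.25],
    [[0,-1.6,0],[0,0,1],0.25],
    [[0,-1.6,0],[0,0,0],0.25],
  ],
)

```text
clock: 18.55
tcp_pos: [0.5164, -0.08, 0.0832]
orientation: [0.857, -0.515, -0.001, 0.001]
wrist_force: [-7.5, -1.9, 3.3]
finger_gap: 0.251
```

```bash
python3 m.py
```

```text
clk 18.55 r 0.0938824316829532 ang 116.98986615135637 yaw -61.93323526567596 z 0.08323806481336617 F [-7.5275 -1.8528  3.2991] Fcw -7.5485112725975885 Frad 1.7652296094128774 q6 2.428554171998499
```

step_arm(
  series=[
    [[0,-1.6,0],[0,0,1],0.25],
    [[0,-1.6,0],[0,0,0],0.25],
    [[0,-1.6,0],[0,0,0],0.25],
  ],
)

```text
clock: 18.85
tcp_pos: [0.5205, -0.0777, 0.0832]
orientation: [0.853, -0.522, -0.001, 0.001]
wrist_force: [-9.0, -2.2, 4.0]
finger_gap: 0.251
```

```bash
python3 m.py
```

```text
clk 18.85 r 0.0941822017816114 ang 114.12392262176793 yaw -62.90239995604437 z 0.08323698652470797 F [-8.9664 -2.1781  4.0302] Fcw -9.073483335864074 Frad 1.6768255634800715 q6 2.4513245478004593
```

The push is 9.1 N at r = 94 mm, which is about 8.5 N at 100 mm and inside the firm range. I'll back off, open and lift clear.

step_arm(
  series=[
    [[0,3,0],[0,0,0],0.25],
    [[0,4,0],[0,0,0],0.4],
    [[0,1,0],[0,0,0],0.4],
    [[0,0,-5],[0,0,0],0.4],
    [[0,0,-20],[0,0,0],0.4],
    [[0,0,-35],[0,0,0],0.4],
    [[0,0,-40],[0,0,0],0.4],
    [[0,0,-20],[0,0,0],0.4],
    [[0,0,0],[0,0,0],0.4],
    [[0,0,0],[0,0,0],0.4],
  ],
)

```text
clock: 19.85
tcp_pos: [0.5145, -0.0808, 0.2033]
orientation: [0.852, -0.523, 0.0, -0.0]
wrist_force: [-0.5, -0.6, -0.8]
finger_gap: 0.405
```

```bash
python3 - <<'E'
from h import *
s=arm.read_state(); print(s['tcp_pos'],s['wrist_force'],s['qpos'])
np.save('T13.npy',toolT(s))
for n in('wrist','scene','side'): cv2.imwrite(f'pics/{n}13.png',arm.grab_frame(n)[:,:,::-1])
a=cv2.imread('pics/scene13.png');b=cv2.imread('pics/side13.png')
cv2.imwrite('pics/c13.png',np.hstack([cv2.resize(a[160:310,170:320],(400,400),interpolation=cv2.INTER_CUBIC),cv2.resize(b[120:240,240:360],(400,400),interpolation=cv2.INTER_CUBIC)]))
E
```

```text
[ 0.5145 -0.0808  0.2033] [-0.5333 -0.6329 -0.8221] [-0.2263  0.2434  1.6169  0.0003  1.2808  2.4448]
```

View pics/c13.png

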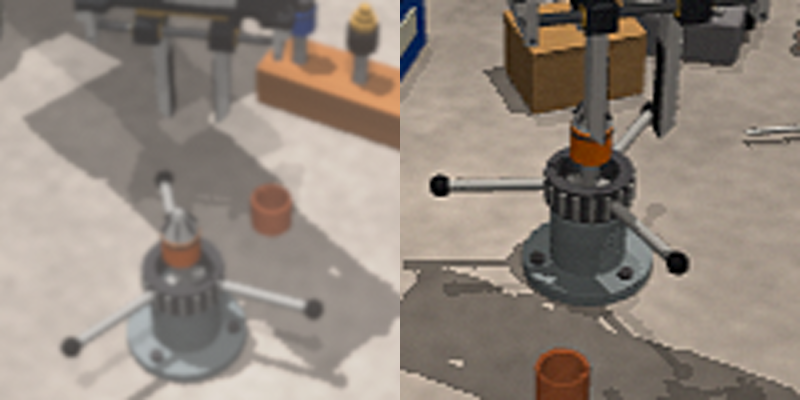

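View pics/wrist13.png

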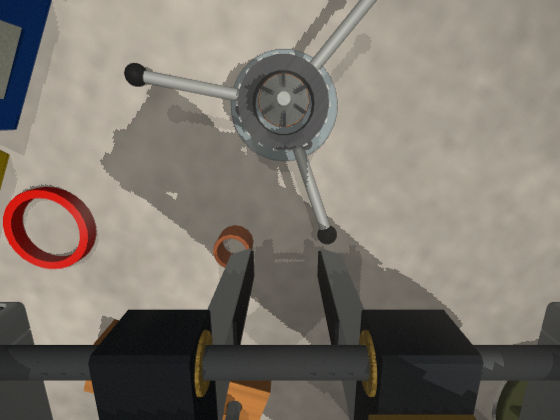

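```bash
python3 - <<'E'
from h import *
T=np.load('T13.npy')
for px in ((327.5,235),(135,74.5)):
    q=onz(ray('wrist',px,T),.086);d=q-np.array([.559,-.1637,.086]);print(q,np.degrees(np.arctan2(d[1],d[0])),np.hypot(*d[:2]))
print('tip',onz(ray('wrist',(284,99.5),T),.168))
# collar height from scene tip & side tip unavailable (occluded)
a=cv2.imread('pics/scene13.png');cv2.imwrite('pics/s13.png',cv2.resize(a[225:285,215:265],(500,600),interpolation=cv2.INTER_CUBIC))
E
```

```text
[ 0.4701 -0.0796  0.086 ] 136.55831526112715 0.12237258502192108
[ 0.6754 -0.129   0.086 ] 16.575986280721576 0.12149155714938713
tip [ 0.5573 -0.163   0.168 ]
```

View pics/s13.png

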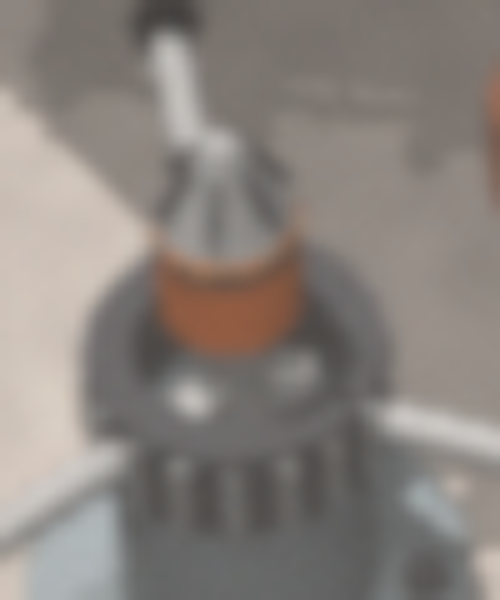

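The bar was at about 118° when I stopped pushing and now measures 136.6°, so the nut sprang back about 18°. I'll check whether it is still creeping, and look for the reamer's height.

```bash
python3 - <<'E'
from h import *
s=arm.read_state();T=toolT(s);im=arm.grab_frame('wrist')[:,:,::-1].copy()
a=cv2.imread('pics/wrist13.png')
print(s['clock'],np.abs(im.astype(int)-a).max(), np.abs(im.astype(int)-a)[60:260,100:350].mean())
g=cv2.cvtColor(im,cv2.COLOR_BGR2GRAY)
m=(g<45).astype(np.uint8);m[250:]=0
n,l,st,c=cv2.connectedComponentsWithStats(m)
for i in range(1,n):
    if st[i,4]>80: print(c[i],st[i])
E
```

```text
20.0 157 2.8793533333333334
[19.5869 52.7355] [   0    0   49  129 3198]
[132.8086  73.2086] [123  63  21  22 350]
[ 55.6011 191.7697] [ 31 187  41  14 178]
[ 18.9889 228.146 ] [  9 199  27  51 541]
[325.8889 235.1898] [317 226  19  18 216]
```

```bash
python3 - <<'E'
from h import *
def balls(bgr):
    g=cv2.cvtColor(bgr,cv2.COLOR_BGR2GRAY);m=(g<45).astype(np.uint8);m[250:]=0
    n,l,st,c=cv2.connectedComponentsWithStats(m)
    return [c[i] for i in range(1,n) if 150<st[i,4]<450]
s=arm.read_state();T=toolT(s);im=arm.grab_frame('wrist')[:,:,::-1].copy()
cv2.imwrite('pics/w14.png',im)
for B,TT in ((balls(cv2.imread('pics/wrist13.png')),np.load('T13.npy')),(balls(im),T)):
  for b in B:
    q=onz(ray('wrist',b,TT),.086);d=q-np.array([.559,-.1637,.086]);print(b,np.degrees(np.arctan2(d[1],d[0])),np.hypot(*d[:2]))
print(s['clock'],s['tcp_pos'],np.load('T13.npy')[:3,3])
E
```

```text
[134.3924  73.9419] 16.420480259404577 0.12199809334260192
[ 56.512  191.5301] 47.29224934954888 0.21484455111462558
[326.6119 235.1553] 136.17443731071413 0.12224648181433477
[132.8924  73.2529] 16.368623079667042 0.12203002296554866
[ 55.6802 191.7616] 47.392391760340836 0.2142218220307148
[326.0502 235.1826] 136.13009994544913 0.12222288197415285
20.05 [ 0.5142 -0.0808  0.2024] [ 0.5145 -0.0808  0.2033]
```

The nut is stable at 136.1°, so it sprang back elastically and holds there. I'll push again to see how firm it is, then release slowly.

step_arm(
  series=[
    [[2.5,15,0],[0,0,0],0.4],
    [[2.5,15,10],[0,0,-5],0.4],
    [[0,0,20],[0,0,-5],0.4],
    [[0,0,30],[0,0,0],0.4],
    [[0,0,30],[0,0,0],0.4],
    [[0,0,20],[0,0,0],0.4],
    [[0,0,8],[0,0,0],0.3],
    [[0,0,0],[0,0,0],0.3],
    [[0,0,0],[0,0,0],0.3],
  ],
)

```text
clock: 21.0
tcp_pos: [0.4903, -0.0993, 0.0864]
orientation: [0.895, -0.447, 0.001, -0.0]
wrist_force: [-0.1, -0.5, 1.5]
finger_gap: 0.304
```

```bash
python3 m.py; python3 - <<'E'
from h import *
cv2.imwrite('pics/w15.png',arm.grab_frame('wrist')[:,:,::-1])
E
```

```text
clk 21.0 r 0.09415112593732575 ang 136.87402052855103 yaw -53.07044979191419 z 0.08640208540834694 F [-0.0815 -0.4983  1.5344] Fcw -0.41941035081707706 Frad -0.2811442481643412 q6 2.223942007348235
```

View pics/w15.png

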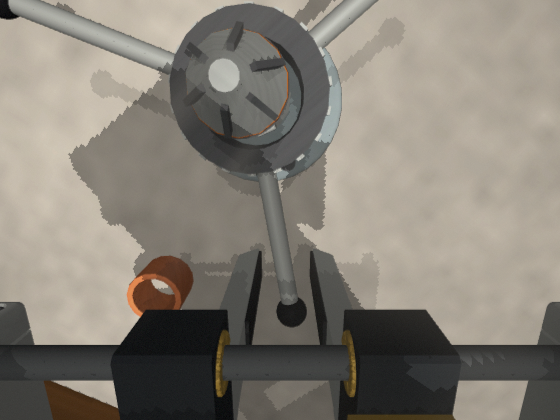

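step_arm(
  series=[
    [[0.3,-4,1],[0,0,0],0.3],
    [[0.3,-3,1],[0,0,0],0.3],
    [[0,-2,0],[0,0,0],0.3],
  ],
)

```text
clock: 21.35
tcp_pos: [0.4979, -0.0939, 0.0836]
orientation: [0.895, -0.447, 0.0, 0.0]
wrist_force: [-3.0, -2.9, 1.0]
finger_gap: 0.299
```

```bash
python3 m.py
```

```text
clk 21.35 r 0.09273958242082544 ang 131.19233566284626 yaw -53.04621534848909 z 0.08360548118020736 F [-2.983  -2.8895  1.0218] Fcw -4.147673207095107 Frad -0.20977236879945427 q6 2.2380247752844813
```

step_arm(
  series=[
    [[0,-1.5,0],[0,0,0],0.3],
    [[0,-1.5,0],[0,0,0],0.3],
  ],
)

```text
clock: 21.55
tcp_pos: [0.4998, -0.0923, 0.0834]
orientation: [0.895, -0.447, -0.0, 0.0]
wrist_force: [-4.2, -1.0, 2.1]
finger_gap: 0.3
```

```bash
python3 m.py
```

```text
clk 21.55 r 0.0928044568517013 ang 129.67042756742657 yaw -53.054978175759146 z 0.08340958724582011 F [-4.2383 -0.9891  2.1372] Fcw -3.893729501042952 Frad 1.9442669906855938 q6 2.2425019076494164
```

step_arm(
  series=[
    [[0,-2,0],[0,0,0],0.3],
    [[0,-2,0],[0,0,0],0.3],
  ],
)

```text
clock: 21.75
tcp_pos: [0.5029, -0.0898, 0.0833]
orientation: [0.895, -0.447, -0.001, 0.0]
wrist_force: [-5.2, -1.5, 1.1]
finger_gap: 0.299
```

```bash
python3 m.py
```

```text
clk 21.75 r 0.09279677669585426 ang 127.20692758287475 yaw -53.06648580076208 z 0.08329555043832061 F [-5.1837 -1.5067  1.1403] Fcw -5.039693397492208 Frad 1.934514093049027 q6 2.24875090559894
```

step_arm(
  series=[
    [[0.2,-3,0],[0,0,0],0.3],
    [[0.2,-3,0],[0,0,1],0.3],
    [[0.2,-3,0],[0,0,1],0.3],
  ],
)

```text
clock: 22.05
tcp_pos: [0.5102, -0.0848, 0.0831]
orientation: [0.887, -0.463, -0.001, 0.0]
wrist_force: [-7.4, -1.0, 2.9]
finger_gap: 0.302
```

```bash
python3 m.py
```

```text
clk 22.05 r 0.09281072079884455 ang 121.75319668426542 yaw -55.10639301231497 z 0.08309700035949928 F [-7.3823 -0.9716  2.872 ] Fcw -6.788638495688645 Frad 3.0588714800328507 q6 2.2971919415559507
```

step_arm(
  series=[
    [[0.3,-3,0],[0,0,1],0.3],
    [[0.3,-3,0],[0,0,1],0.3],
    [[0.3,-2,0],[0,0,1],0.3],
  ],
)

```text
clock: 22.35
tcp_pos: [0.5171, -0.081, 0.083]
orientation: [0.874, -0.486, -0.001, 0.0]
wrist_force: [-9.2, -2.4, 3.2]
finger_gap: 0.303
```

```bash
python3 m.py
```

```text
clk 22.35 r 0.09274049330744429 ang 116.87606397171604 yaw -58.10705334621722 z 0.0830152742177925 F [-9.2452 -2.3591  3.2373] Fcw -9.313079351648133 Frad 2.0750864212241185 q6 2.359764281627738
```

step_arm(
  series=[
    [[0.2,-2,0],[0,0,1],0.3],
    [[0.1,-1,0],[0,0,0],0.3],
    [[0,0,0],[0,0,0],0.3],
  ],
)

```text
clock: 22.65
tcp_pos: [0.5197, -0.0796, 0.083]
orientation: [0.87, -0.493, -0.001, 0.0]
wrist_force: [-9.4, 0.5, 2.2]
finger_gap: 0.298
```

```bash
python3 m.py
```

```text
clk 22.65 r 0.09285274932290061 ang 115.06239326992082 yaw -59.06699711168743 z 0.08296764025652448 F [-9.3851  0.5194  2.1912] Fcw -8.281419438097988 Frad 4.446099520108032 q6 2.3800088974009803
```

Firm again at 8.3–9.3 N. Now a slow release, letting the nut settle against the finger.

step_arm(
  series=[
    [[0,1,0],[0,0,0],0.3],
    [[0,1,0],[0,0,0],0.3],
    [[0,1,0],[0,0,0],0.3],
    [[0,1,0],[0,0,0],0.3],
    [[0,0,0],[0,0,0],0.3],
  ],
)

```text
clock: 23.15
tcp_pos: [0.5171, -0.0821, 0.0833]
orientation: [0.87, -0.493, -0.0, 0.0]
wrist_force: [-3.8, -1.2, -3.3]
finger_gap: 0.299
```

```bash
python3 m.py;python3 - <<'E'
from h import *
cv2.imwrite('pics/w16.png',arm.grab_frame('wrist')[:,:,::-1])
E
```

```text
clk 23.15 r 0.09172057453420875 ang 117.21288932888685 yaw -59.07024918663502 z 0.08334158844132725 F [-3.7714 -1.2002 -3.3383] Fcw -3.902814396996644 Frad 0.6572781457335821 q6 2.374379071962043
```

View pics/w16.png

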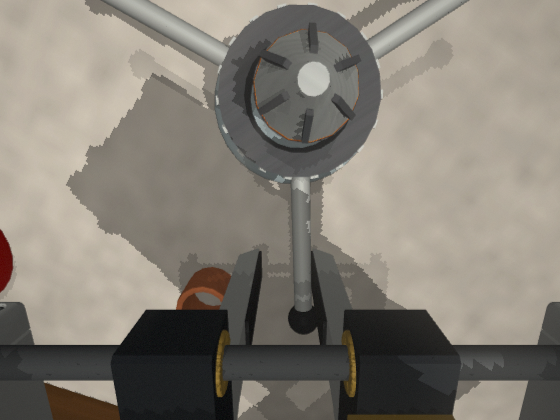

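step_arm(
  series=[
    [[0,2,0],[0,0,-0.5],0.3],
    [[0,2,0],[0,0,-0.5],0.3],
    [[0,2,0],[0,0,-1],0.3],
    [[0,2,0],[0,0,-1],0.3],
    [[0,2,0],[0,0,-1],0.3],
    [[0,2,0],[0,0,-1],0.3],
    [[0,0,0],[0,0,0],0.3],
  ],
)

```text
clock: 23.9
tcp_pos: [0.507, -0.0887, 0.0836]
orientation: [0.891, -0.454, 0.0, 0.0]
wrist_force: [-1.9, -3.2, -0.7]
finger_gap: 0.297
```

```bash
python3 m.py
```

```text
clk 23.9 r 0.09123490067949099 ang 124.73655127473889 yaw -54.01848096011991 z 0.08357591566048811 F [-1.9192 -3.1652 -0.6688] Fcw -3.3807343494638333 Frad -1.5074913033336599 q6 2.269368124064492
```

step_arm(
  series=[
    [[0,2,0],[0,0,-1],0.3],
    [[0,2,0],[0,0,-1],0.3],
    [[0,2,0],[0,0,-1],0.3],
    [[0,2,0],[0,0,-1],0.3],
    [[0,2,0],[0,0,-1],0.3],
    [[0,0,0],[0,0,0],0.3],
  ],
)

```text
clock: 24.5
tcp_pos: [0.499, -0.0948, 0.0834]
orientation: [0.91, -0.415, -0.0, -0.0]
wrist_force: [0.4, -0.3, -0.4]
finger_gap: 0.301
```

```bash
python3 m.py;python3 - <<'E'
from h import *
cv2.imwrite('pics/w17.png',arm.grab_frame('wrist')[:,:,::-1])
E
```

```text
clk 24.5 r 0.09136883002942515 ang 131.0122790757313 yaw -49.02263225959282 z 0.08344846704314002 F [ 0.392  -0.3158 -0.3978] Fcw 0.0885770280487399 Frad -0.4955062782764612 q6 2.16659942580637
```

View pics/w17.png

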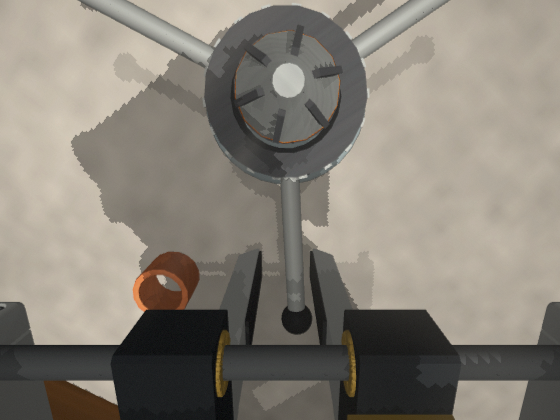

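step_arm(
  series=[
    [[0,2,0],[0,0,0],0.4],
    [[0,2,0],[0,0,0],0.4],
    [[0,0,0],[0,0,0],0.4],
    [[0,0,-15],[0,0,0],0.4],
    [[0,0,-30],[0,0,0],0.4],
    [[0,0,-40],[0,0,0],0.4],
    [[0,0,-40],[0,0,0],0.4],
    [[0,0,-15],[0,0,0],0.4],
    [[0,0,0],[0,0,0],0.4],
    [[0,0,0],[0,0,0],0.4],
  ],
)

```text
clock: 25.55
tcp_pos: [0.4959, -0.0972, 0.2225]
orientation: [0.91, -0.415, -0.0, 0.0]
wrist_force: [0.1, 0.6, -0.6]
finger_gap: 0.403
```

```bash
python3 - <<'E'
from h import *
s=arm.read_state();T=toolT(s);im=arm.grab_frame('wrist')[:,:,::-1].copy()
print(s['tcp_pos'],s['wrist_force'],s['clock'])
g=cv2.cvtColor(im,cv2.COLOR_BGR2GRAY);m=(g<45).astype(np.uint8);m[300:]=0
n,l,st,c=cv2.connectedComponentsWithStats(m)
for i in range(1,n):
  if 100<st[i,4]<500:
    q=onz(ray('wrist',c[i],T),.086);d=q-np.array([.559,-.1637,.086]);print(c[i],np.degrees(np.arctan2(d[1],d[0])),np.hypot(*d[:2]))
cv2.imwrite('pics/w18.png',im)
for k in('scene','side'): cv2.imwrite(f'pics/{k}18.png',arm.grab_frame(k)[:,:,::-1])
E
```

```text
[ 0.4959 -0.0972  0.2225] [ 0.1043  0.6041 -0.6389] 25.55
[150.3737  37.899 ] 14.19444735476902 0.1219391292195215
[ 12.8117 190.6883] 57.53283884160747 0.26494805658866294
[287.6108 237.1182] 133.99329201984258 0.12227274963670144
[247.4785 279.5823] 119.35417362623528 0.17193970774271608
[323.3688 279.9714] 145.35141683522136 0.17428526627880445
```

View pics/w18.png

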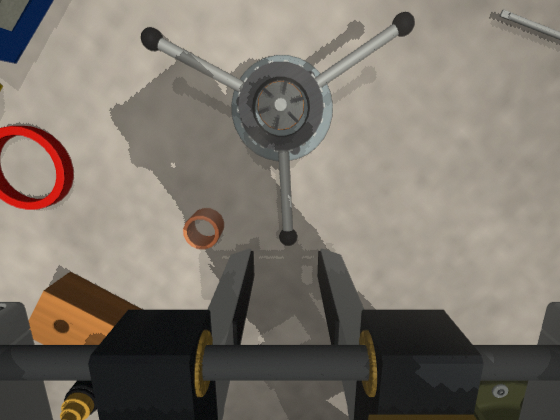

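View pics/side18.png

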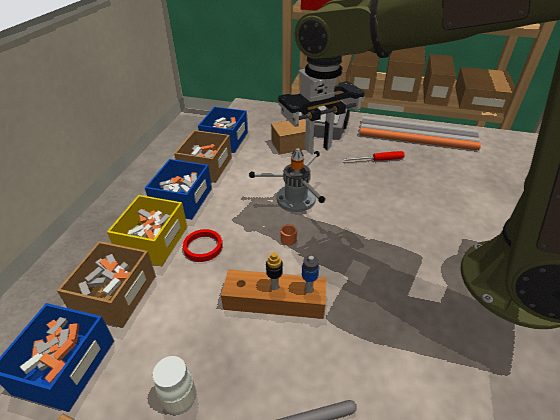

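```bash
python3 - <<'E'
from h import *
a=cv2.imread('pics/scene18.png');b=cv2.imread('pics/side18.png')
cv2.imwrite('pics/c18.png',np.hstack([cv2.resize(a[225:285,215:265],(400,480),interpolation=cv2.INTER_CUBIC),cv2.resize(b[140:200,270:320],(400,480),interpolation=cv2.INTER_CUBIC)]))
E
```

```text
(no output)
```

View pics/c18.png

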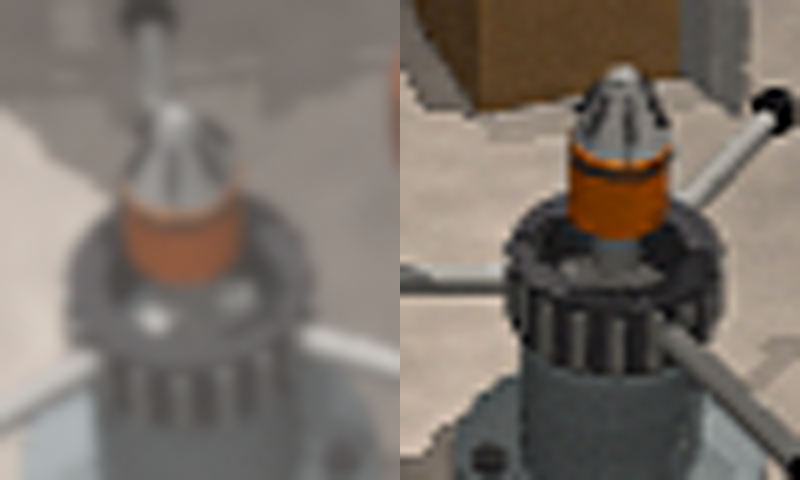

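```bash
python3 - <<'E'
from h import *
print('tip',tri(ray('scene',(215+176/8-.4,225+108/8-.4)),ray('side',(270+222/8-.4,140+72/8-.4))))
print('state',arm.read_state()['wrist_force'])
arm.job_done()
E
```

```text
tip [ 0.5567 -0.1634  0.1698]
state [-0.8648  0.985   0.3483]
the job is handed in; nothing more can be done
```

I fitted the reamer in the deburring stand, seated it in the drive socket, tightened the nut and handed the job in at about 25.7 s. One point is uncertain: the nut springs back after tightening, so I can't be sure how much grip remains (last bullet).

- **Seating:** The square was already in line with the socket, so no turning was needed. It met the floor at TCP z 0.119, with about 11 N of push. The last triangulation put the cone tip at z 0.170, where 0.168 is expected when home and 0.184 if it stopped on the socket.
- **Position:** The cone tip was about 2 mm off the collet axis, which is the camera calibration error.
- **Other objects:** The other two cutters, coupling, tape roll, jar, carton, conduit and screwdriver looked unmoved in the last pictures. The gripper was open and about 0.1 m above the bars, touching nothing.
- **Tightening:** I pushed the nut clockwise by one bar twice, each time reaching about 9 N at 93–94 mm from the axis (about 8.5 N at 100 mm).
- **Spring-back:** The nut did not stay at its furthest angle. The bar went back about 18° after the first release, then held steady. After a second push and a slow release it rested at 134°, about 2° tighter than after the first. That is about 1.21 rad clockwise from its start, past the 1.15 rad where the jaws meet the shank. When I pushed again from rest the bar resisted with about 4 N, against 1–2 N when loose. So the jaws do bear on the shank, but less hard than at the peak push.

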